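# Raise the splash guard and hold the wide brush ready over the cake

## Task

Get ready to paint the iced rectangular cake: first fold the white splash guard up until it stands straight upright, then draw the thick-handled wide brush up out of its drip rack and hold it, head down, slanted at 45 degrees (halfway between upright and level), with the tip of its head about 3 cm above the middle of the cake's top. Finish still holding the brush there, steady in the gripper; do not touch the cake at any time, and leave the slim brush, the small finished cake, the bottle and the cup where they are.

Things in the scene. Friction and masses are not known exactly. Their poses are not given: they have to be found in the camera images.
- guard (a joint): angle of the guard's panel about its hinge, rad: 0 = flat, folded towards the cake's side; 1.571 = upright; it turns on to 2.4 (leaning away from the cake) with no stop or click at upright. It starts partly raised, 0.85 to 1.2. The hinge is stiff: the panel stays where it is left and takes about 3 to 5 N pushed at its free edge.
- guard_hinge (a point): middle of the guard's hinge line, 22 mm above the table. x runs along the hinge, y level away from the cake's side, z up. The white panel is 220 mm long (x, centred here) and 6 mm thick, and reaches 150 mm from hinge to free edge: at joint angle a the edge lies at y = -0.150 cos a, z = +0.150 sin a in this frame.
- guard_edge (a point): middle of the guard panel's free edge, in the middle of its 6 mm thickness; moves with the panel.
- rack: fixed steel drip rack; origin under its centre on the table, x along its length. Base 220 x 100 x 8 mm, end walls, and a top plate 220 x 70 x 14 mm, upper face 125 mm above the table, with two 21 mm through holes at x = +45 and -45 mm. A brush hangs head down in each, its collar resting on the plate; which is in which varies.
- wide_brush: the brush to use, loose, 40 to 85 g. Origin on its axis at the collar's underside (on the plate's upper face as it hangs), z towards the handle's end (up). Collar 32 mm wide, z 0 to 6 mm; round wooden handle 18 mm in diameter, z 6 to 95; round shank 18 mm in diameter down to z = -34, then a stiff flat white head 17 x 7 mm, its tip at z = -95.
- wide_brush_tip (a point): tip of the wide brush's head, on its axis, 95 mm below the body's origin; axes as the body's.
- slim_brush: the other brush, to be left hanging: same collar and length, but a slim round handle 9 mm in diameter and a thin pointed head. Origin and z axis as on the wide brush.
- cake: the iced display cake, white, rectangular, 160 (x) x 140 (y) mm, hard, on a 180 x 160 mm card and a low turntable, all one fixed thing; origin on the table under its centre. Its flat top is 95 mm above the table. Not to be touched.
- cake_top (a point): middle of the cake's flat top, 95 mm above the table; x and y along the cake's sides, z up.
- finished_cake: small round finished cake, 96 mm in diameter on a 120 mm card, 76 mm high, beyond the guard; origin under its centre. Leave alone.
- colour_bottle: closed bottle, 44 mm in diameter, 130 mm high, standing; origin under its centre. Leave alone.
- cup: white cup, 76 mm in diameter, 80 mm high, standing; origin under its centre. Leave alone.
- guard_foot: the guard's fixed steel foot; origin on the table directly below the hinge's middle, axes as guard_hinge. Plate 240 (x) x 90 mm, 10 mm thick, from y = -25 to +65 mm, with two lugs 30 mm high at x = +-95 mm.
Things that resemble listed ones, but are neither listed nor needed, are in the scene too. Leave any black or blue look-alike of the rack alone.

How it is judged:
By the outcome, as a careful person would: the job done as asked, in the order asked, and still so for the second after the job is handed in, while the arm keeps its last pose, push and grip.
It also fails if it takes over 64 s, if anything falls off the work surface, if the arm or the gripper's body presses on something with over 40 N, if the wrist force passes 120 N, or if a joint passes its speed limit or range.

## Robot

A 6-joint arm with a two-finger parallel gripper is mounted at the origin on the work surface. World frame = base frame: x ahead of the robot, y to its left, z up, the work surface at z = 0. Lengths are in m, angles in rad, forces in N, time in s.
With the tool pointing down it reaches from about 0.3 to 0.875 m from the base axis. Payload 4.2 kg.
Tool frame: the origin (TCP) lies at the very end of the fingers, on their centre line; the grasp point (between the pads) lies 19 mm behind it; z points along the fingers, y is the line along which they close (so a half turn about z gives the same grasp; the last joint's range is limited). The gripper opens to 85 mm and grips with 20 to 120 N. Pads are 22 mm wide; open, the fingers measure 114 mm over their backs; the gripper's body (76 mm by 85 mm) begins 54 mm behind the grasp point. The pads swing forward as they close: fully open they stand 13 mm farther back than shut.
Start: joints at [-1.328, 0.32, 1.565, -0, 1.257, -0.02], TCP at [0.149, -0.555, 0.231] pointing down, gripper open.
Joint ranges: [-3.11, 3.11], [-0.84, 2.01], [0.21, 2.61], [-1.34, 4.49], [0.05, 2.63], [-2.56, 2.56]. Speed limits (rad/s): [2.57, 2.57, 3.14, 3.14, 3.14, 3.14].

## Interface

Orientations are given as a rotation vector (axis times angle).
In Python, from rig import bot gives the robot as it stands. The module is installed in compiled form; this text tells all that it offers.
- The arm moves only by the tool apply_moves, never from a script. Its arguments are lists of equal length, an entry for each row: "travel": the shift along the world's x, y, z in units of 50 mm (1.0 is 50 mm), a list of three; "delta_rot": the turn, a rotation vector about the world's x, y, z in rad, a list of three. A call has 1 to 8 rows; each row is the pose to reach, as a shift and turn from the pose commanded when the call began; what a row does not reach only later rows make up. A row lasts 1/10 s, in which the tool goes at most 50 mm and 8.59 degrees, less where a joint would pass 70% of its speed; a pose out of reach is approached as far as the arm can. A call with a gripper value outside its range is refused whole. "jaw" is the finger opening in mm, from 0 to 85.4, set as the call begins (left out, the last holds). The fingers move at their own pace and stop on an object; the grip force is fixed at half the most. Time passes only in rows, so rows that repeat a pose let the fingers close. It gives the time, the measured TCP pose, the force, the opening and the grip force at its end, in the units of the state.
- bot.read_state(): the state, without advancing time (a new reading comes with each control period).
- bot.snapshot(name): name is "side" or "top"; returns a dict with "pixels" (384x512x3 uint8, blue, green, red), "camera_matrix" (3x3 intrinsics, pixels), "position" and "attitude" of the camera in the world. Camera axes: x right, y up, looking along -z (the intrinsics and any distortion apply to the point x, -y, -z); pixel columns grow to the right and rows downward; lengths in m; the calibration is good to about 2 mm. A picture is of the moment at which its call begins. There is no depth.
- bot.job_done(): hands the job in; it is judged then, once.
The state is a dict: "t": time; "q": joint angles; "joint_vel": joint speeds; "joint_efforts": joint torques, N m; "tool_pos": TCP position; "orientation": TCP orientation; "force": force on the tool from outside, world axes, zero at the start; "moment": the same for the moment, N m; "grip_width": finger opening in m; "finger_force": force on a finger pad.
Only numpy, scipy, OpenCV 4.12 (cv2) and the standard library are available. Lean on these libraries where they do the work, as an engineer would, in place of code of your own. Each camera call takes 0.05 s, during which the arm holds its last target. There are 200 camera calls.

## Working session

There is one attempt and no reset: what is moved stays moved. The work goes in short steps, Python scripts to look and compute and a tool call to move; the robot and the scene stay as the last step left them, time stands still between calls to the robot, and variables do not carry over. Pictures are saved under pics/ and viewed, at most 10 in all, crops included, and the job is handed in when it is done.

Besides the shell and the picture viewer there is one more tool, called after "Request:" as name(argument=value, ...) on one line, values as JSON. apply_moves: Moves the arm, as the interface text tells. Its arguments: {"type":"object","properties":{"travel":{"type":"array"},"delta_rot":{"type":"array"},"jaw":{"type":"number"}},"required":["travel","delta_rot"]}

```bash
mkdir -p pics
python3 - <<'E'
from rig import bot
import cv2
s=bot.read_state(); print(s)
for n in("side","top"):
    d=bot.snapshot(n); cv2.imwrite(f"pics/{n}0.png",d["pixels"]); print(n,d["camera_matrix"],d["position"],d["attitude"],[k for k in d])
E
```

```text
{'t': 0.0, 'q': array([-1.32798302e+00,  3.20292148e-01,  1.56571037e+00,  1.53796053e-06,
        1.25741279e+00, -2.00122310e-02]), 'joint_vel': array([ 0.0003236 ,  0.00076112,  0.00032164,  0.00059085, -0.00084577,
       -0.00092468]), 'joint_efforts': array([-1.23623315e-03, -4.15527749e+01, -2.34169668e+01, -2.41344405e-04,
        8.24180315e-03,  2.56464439e-06]), 'tool_pos': array([ 0.14926561, -0.55477304,  0.23046996]), 'orientation': array([-3.11270927e+00, -4.11420046e-01,  3.15817037e-04]), 'force': array([ 0.28960367,  0.9119221 , -0.32799035]), 'moment': array([ 0.0016861 , -0.04642033,  0.02026892]), 'finger_force': 0.0, 'grip_width': 0.08524827543894685}
side [[368.91870662   0.         254.56651066]
 [  0.         368.91870662 198.9637879 ]
 [  0.           0.           1.        ]] [ 0.49672729 -0.97179774  0.89311687] [ 0.90510132 -0.00682731 -0.02185139] ['pixels', 'camera_matrix', 'position', 'attitude']
top [[417.20338527   0.         252.49758636]
 [  0.         417.20338527 186.63982679]
 [  0.           0.           1.        ]] [0.22833623 0.04113762 1.41118459] [ 0.16193925 -0.17400198 -1.57515497] ['pixels', 'camera_matrix', 'position', 'attitude']
```

View pics/side0.png

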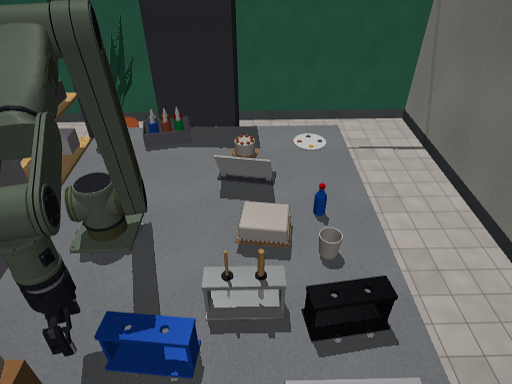

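View pics/top0.png

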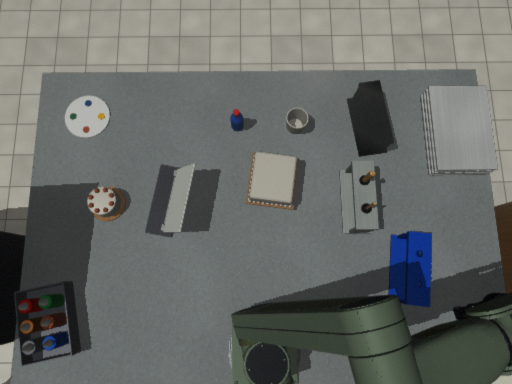

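The side view shows the steel rack at (244,285), holding a slim brush at (226,265) and a thicker one at (261,265). The cake is at (265,222), the guard at (245,168), and the blue and black look-alike racks at (150,340) and (350,305). In the top view the rack is at (361,197), with brushes at (368,176) and (368,207), the cake at (273,180) and the guard at (180,198). I'll enlarge both to confirm.

Run:
```python
import cv2
a=cv2.imread("pics/side0.png")[130:330,180:380]; cv2.imwrite("pics/c1.png",cv2.resize(a,None,fx=3,fy=3,interpolation=cv2.INTER_CUBIC))
a=cv2.imread("pics/top0.png")[140:250,140:400]; cv2.imwrite("pics/c2.png",cv2.resize(a,None,fx=3,fy=3,interpolation=cv2.INTER_CUBIC))
```

```text
(no output)
```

View pics/c1.png

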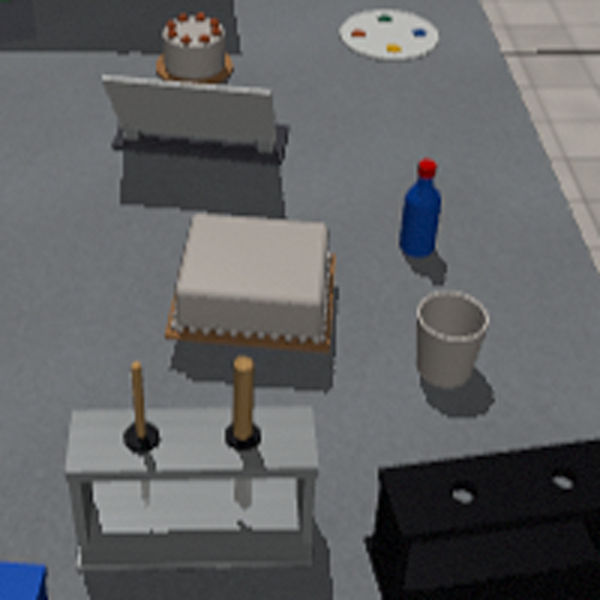

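View pics/c2.png

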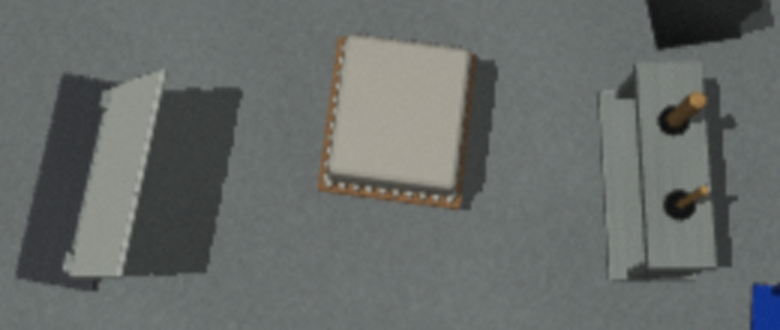

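Candidates for the wide brush are the one at side-crop (243,400) / top-crop (690,105) and the one at side-crop (139,400) / top-crop (695,195). The first has the clearly thicker handle and hangs at the rack's far-x hole, so that is the wide brush. Next I'll triangulate.

```bash
cat > h.py <<'E'
import numpy as np, cv2
from scipy.spatial.transform import Rotation as R
C={"side":([[368.91870662,0,254.56651066],[0,368.91870662,198.9637879],[0,0,1]],[0.49672729,-0.97179774,0.89311687],[0.90510132,-0.00682731,-0.02185139]),
"top":([[417.20338527,0,252.49758636],[0,417.20338527,186.63982679],[0,0,1]],[0.22833623,0.04113762,1.41118459],[0.16193925,-0.17400198,-1.57515497])}
def P(n):
    K,p,a=map(np.array,C[n]); M=np.diag([1,-1,-1])@R.from_rotvec(a).as_matrix().T
    return K@np.c_[M,-M@p]
def proj(n,X):
    x=P(n)@np.r_[X,1]; return x[:2]/x[2]
def tri(s,t):
    X=cv2.triangulatePoints(P("side"),P("top"),np.array(s,float).reshape(2,1),np.array(t,float).reshape(2,1)).ravel(); X=X[:3]/X[3]
    e=np.hypot(*(proj("side",X)-s)),np.hypot(*(proj("top",X)-t)); return X,e
cs=lambda c:np.array([180,130])+(np.array(c)+.5)/3-.5
ct=lambda c:np.array([140,140])+(np.array(c)+.5)/3-.5
def onz(n,p,z):
    K,o,a=map(np.array,C[n]); d=R.from_rotvec(a).as_matrix()@(np.diag([1,-1,-1])@np.linalg.inv(K)@np.r_[p,1]); return o+d*(z-o[2])/d[2]
E
python3 - <<'E'
from h import *
np.set_printoptions(precision=4,suppress=True)
L={"wtop":((244,363),(697,100)),"wcol":((243,436),(673,121)),"stop":((137,366),(704,190)),"scol":((141,437),(680,205)),
"c-+":((193,216),(330,176)),"c++":((327,223),(343,38)),"c+-":((325,304),(472,54)),"c--":((178,295),(456,188)),
"gE-":((105,78),(122,275)),"gE+":((272,92),(164,71)),"gH-":((122,138),(66,270)),"gH+":((275,150),(103,105))}
X={}
for k,(s,t) in L.items():
    x,e=tri(cs(s),ct(t)); X[k]=x; print(k,x,np.round(e,2))
print("cake",np.mean([X[k] for k in X if k[0]=='c'],0))
m=(X["gE-"]+X["gE+"])/2; d=X["gE+"]-X["gE-"]; print("edge mid",m,np.linalg.norm(d),np.degrees(np.arctan2(d[1],d[0])))
d=X["c++"]-X["c-+"]; print("cake yaw",np.degrees(np.arctan2(d[1],d[0])))
d=X["wcol"]-X["scol"]; print("rack",np.linalg.norm(d),np.degrees(np.arctan2(d[1],d[0])))
print("tip R",R.from_rotvec([-3.11270927,-.41142,0]).as_matrix())
E
```

```text
wtop [ 0.5248 -0.323   0.2179] [0.03 0.02]
wcol [ 0.5248 -0.3239  0.1263] [0.06 0.04]
stop [ 0.4351 -0.3235  0.2171] [0.06 0.04]
scol [ 0.4345 -0.3245  0.1283] [0.13 0.09]
c-+ [0.4779 0.039  0.0876] [0.37 0.31]
c++ [0.633  0.023  0.0865] [0.44 0.36]
c+- [ 0.6146 -0.1181  0.0898] [1.37 1.04]
c-- [ 0.4627 -0.0963  0.0877] [0.15 0.12]
gE- [0.3668 0.2497 0.1483] [0.2 0.2]
gE+ [0.5793 0.2112 0.1479] [0.11 0.1 ]
gH- [ 0.3831  0.3363 -0.0022] [1.78 1.75]
gH+ [ 0.5867  0.3033 -0.0081] [1.44 1.37]
cake [ 0.547  -0.0381  0.0879]
edge mid [0.473  0.2305 0.1481] 0.21593303466176403 -10.273405123479485
cake yaw -5.8769666625287345
rack 0.09028324134866898 0.3815666250903288
tip R [[ 0.9657  0.2598 -0.0002]
 [ 0.2598 -0.9657  0.0018]
 [ 0.0002 -0.0018 -1.    ]]
```

The measurements hold up: the brush tops are at 0.218 m (0.220 expected), the holes are 90.3 mm apart and the panel edge is 216 mm long. The guard's yaw is about -10° and its angle about 1.0 rad. I'll do the guard first.

Request:
apply_moves(travel=[[0.4,0.4,0.6],[1.0,1.0,1.2],[1.7,1.7,1.8],[2.4,2.4,2.4],[3.1,3.1,3.0],[3.8,3.8,3.0],[4.5,4.5,3.0],[5.0,5.1,3.0]], delta_rot=[[0,0,0.13],[0,0,0.27],[0,0,0.41],[0,0,0.55],[0,0,0.69],[0,0,0.83],[0,0,0.97],[0,0,1.13]], jaw=0)

```text
t: 0.9
tool_pos: [0.3934, -0.3069, 0.3814]
orientation: [2.414, 2.009, 0.0]
force: [0.5, -0.7, -0.3]
grip_width: 0.0002
finger_force: 0.0
```

Request:
apply_moves(travel=[[0.1,0.9,0],[0.3,1.9,0],[0.4,2.9,0],[0.6,3.9,0],[0.8,4.9,0],[1.0,5.9,0],[1.1,6.9,0],[1.2,7.8,0]], delta_rot=[[0,0,0],[0,0,0],[0,0,0],[0,0,0],[0,0,0],[0,0,0],[0,0,0],[0,0,0]])

```text
t: 1.7
tool_pos: [0.4518, 0.0837, 0.3808]
orientation: [-2.42, -2.003, 0.001]
force: [1.0, -0.3, 0.3]
grip_width: 0.0
finger_force: 0.0
```

Request:
apply_moves(travel=[[0,0.6,-0.6],[0,1.0,-1.4],[0,1.2,-2.2],[0,1.4,-3.0],[0,1.4,-3.8],[0,1.4,-4.5],[0,1.4,-5.1],[0,1.4,-5.1]], delta_rot=[[0,0,0],[0,0,0],[0,0,0],[0,0,0],[0,0,0],[0,0,0],[0,0,0],[0,0,0]])

```text
t: 2.5
tool_pos: [0.4489, 0.1507, 0.1224]
orientation: [-2.417, -2.001, 0.014]
force: [0.7, -0.6, 0.3]
grip_width: -0.0001
finger_force: 0.0
```

Request:
apply_moves(travel=[[0.03,0.15,0],[0.05,0.3,0],[0.08,0.45,0],[0.1,0.6,0],[0.13,0.75,0],[0.16,0.9,0],[0.18,1.05,0],[0.2,1.2,0]], delta_rot=[[0,0,0],[0,0,0],[0,0,0],[0,0,0],[0,0,0],[0,0,0],[0,0,0],[0,0,0]])

```text
t: 3.3
tool_pos: [0.4623, 0.2123, 0.1261]
orientation: [2.42, 2.003, 0.0]
force: [0.1, 0.3, -0.5]
grip_width: 0.0001
finger_force: 0.0
```

Request:
apply_moves(travel=[[0.02,0.12,0],[0.04,0.24,0],[0.07,0.36,0],[0.09,0.48,0],[0.11,0.6,0],[0.13,0.72,0],[0.15,0.84,0],[0.18,0.96,0]], delta_rot=[[0,0,0],[0,0,0],[0,0,0],[0,0,0],[0,0,0],[0,0,0],[0,0,0],[0,0,0]])

```text
t: 4.1
tool_pos: [0.4706, 0.2584, 0.1272]
orientation: [2.419, 2.003, -0.005]
force: [-6.3, -9.4, 19.0]
grip_width: -0.0001
finger_force: 2.5
```

Request:
apply_moves(travel=[[0.01,0.04,0],[0.02,0.08,0],[0.02,0.12,0],[0.03,0.16,0],[0.03,0.16,0]], delta_rot=[[0,0,0],[0,0,0],[0,0,0],[0,0,0],[0,0,0]])

```text
t: 4.6
tool_pos: [0.473, 0.2673, 0.1293]
orientation: [2.419, 2.003, 0.002]
force: [-5.2, -6.4, 19.5]
grip_width: 0.0005
finger_force: 2.1
```

Run:
```python
from rig import bot
import cv2,numpy as np
a=bot.snapshot("side")["pixels"][120:200,190:300]; b=bot.snapshot("top")["pixels"][140:250,120:230]
r=lambda i:cv2.resize(i,None,fx=3,fy=3,interpolation=cv2.INTER_CUBIC)
im=np.zeros((330,660,3),np.uint8); im[:240,:330]=r(a); im[:,330:]=r(b); cv2.imwrite("pics/g1.png",im)
s=bot.read_state();print(s["tool_pos"],s["force"])
```

```text
[0.47301785 0.26729889 0.1293418 ] [-5.80410127 -5.29595318 19.97561904]
```

View pics/g1.png

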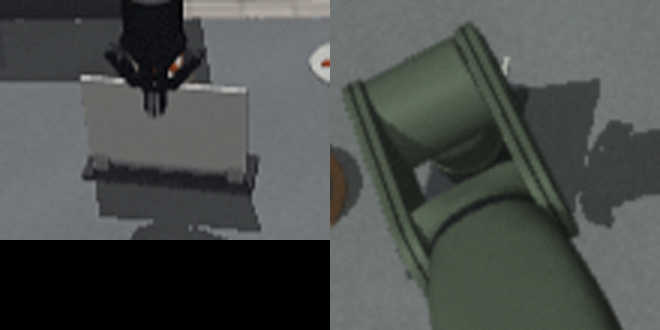

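The side crop shows the panel more upright with the fingers on its face. The upward force of 20 N means the edge is pressing under the knuckles, so I'll raise the tool and look again from close by.

Request:
apply_moves(travel=[[0,-0.05,0.1],[0,-0.1,0.3],[0,-0.1,0.5],[0,-0.1,0.5],[0,-0.1,0.5]], delta_rot=[[0,0,0],[0,0,0],[0,0,0],[0,0,0],[0,0,0]])

```text
t: 5.2
tool_pos: [0.4728, 0.2628, 0.1513]
orientation: [2.42, 2.003, 0.001]
force: [0.0, -0.4, 0.2]
grip_width: -0.0002
finger_force: 0.0
```

Request:
apply_moves(travel=[[0.01,0.06,0],[0.02,0.12,0],[0.03,0.18,0],[0.04,0.24,0],[0.05,0.3,0],[0.05,0.3,0]], delta_rot=[[0,0,0],[0,0,0],[0,0,0],[0,0,0],[0,0,0],[0,0,0]])

```text
t: 5.8
tool_pos: [0.4753, 0.2781, 0.1511]
orientation: [-2.42, -2.003, -0.0]
force: [-0.2, -2.2, 1.4]
grip_width: -0.0002
finger_force: 1.2
```

Run:
```python
from rig import bot
import cv2
a=bot.snapshot("side")["pixels"]; cv2.imwrite("pics/side2.png",a)
cv2.imwrite("pics/g2.png",cv2.resize(a[130:190,205:285],None,fx=8,fy=8,interpolation=cv2.INTER_CUBIC))
```

```text
(no output)
```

View pics/g2.png

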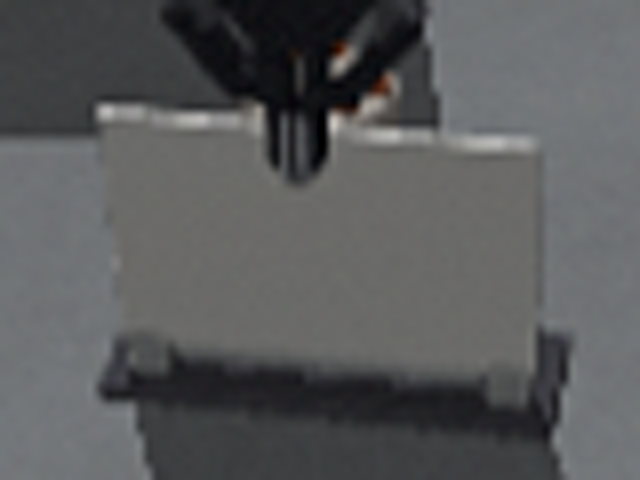

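The panel edge runs from (98,112) to (538,144) in the crop and the panel is near upright. I'll fit hinge, yaw and angles jointly, with the foot corners from the first top view.

```bash
cat > fit.py <<'E'
from h import *
from scipy.optimize import least_squares
np.set_printoptions(precision=4,suppress=True)
c2=lambda c:np.array([205,130])+(np.array(c)+.5)/8-.5
def W(p,x,y,z):
    c,s=np.cos(p[2]),np.sin(p[2]); return np.array([p[0]+c*x-s*y,p[1]+s*x+c*y,z])
def E(p,a,x,t): # point on free edge, t = offset through thickness (+ far side)
    return W(p,x,-.15*np.cos(a)+t*np.sin(a),.022+.15*np.sin(a)+t*np.cos(a))
def run(extra):
    n=len(extra)
    def f(p):
        r=[]
        for x,s in((-.11,(105,78)),(.11,(272,92))): r.append(proj("side",E(p,p[3],x,.003))-cs(s))
        for x,s in((-.11,(122,275)),(.11,(164,71))): r.append(proj("top",E(p,p[3],x,0))-ct(s))
        for x,y,s in((.12,.065,(63,73)),(-.12,.065,(17,278)),(-.12,-.025,(98,290))): r.append(proj("top",W(p,x,y,.01))-ct(s))
        for i,e in enumerate(extra):
            for x,s in zip((-.11,.11),e): r.append(proj("side",E(p,p[4+i],x,0))-s)
        return np.ravel(r)
    o=least_squares(f,[.487,.31,-.17,1]+[1.4]*n,loss="soft_l1"); J=np.linalg.inv(o.jac.T@o.jac)
    print(o.x,"rms",np.sqrt(np.mean(o.fun**2)),"sd@1px",np.sqrt(np.diag(J))); print(o.fun.reshape(-1,2)); return o.x
E
python3 - <<'E'
from fit import *
p=run([(c2((98,112)),c2((538,144)))])
d=np.array([.4753,.2781])-p[:2]; print("tcp in guard y",-np.sin(p[2])*-d[0]*-1*-1 if 0 else np.dot(d,[-np.sin(p[2]),np.cos(p[2])]))
print("edge y'",-.15*np.cos(p[3:]))
E
```

```text
[ 0.486   0.3043 -0.1773  1.0292  1.4383] rms 0.5478192821072906 sd@1px [0.0014 0.0021 0.012  0.021  0.0318]
[[-0.8362 -0.8356]
 [ 0.4158 -0.9325]
 [ 0.5456  0.6035]
 [ 0.678  -0.77  ]
 [-0.1706  0.0955]
 [ 0.0367 -0.0434]
 [-0.6271  0.4126]
 [ 0.0465 -0.0575]
 [ 0.7738  0.1949]]
tcp in guard y -0.027645504666298542
edge y' [-0.0773 -0.0198]
```

Request:
apply_moves(travel=[[0.01,0.05,0],[0.02,0.1,0],[0.03,0.15,0],[0.04,0.2,0],[0.05,0.26,0],[0.05,0.26,0],[0.05,0.26,0]], delta_rot=[[0,0,0],[0,0,0],[0,0,0],[0,0,0],[0,0,0],[0,0,0],[0,0,0]])

```text
t: 6.55
tool_pos: [0.4779, 0.2913, 0.151]
orientation: [-2.42, -2.003, -0.002]
force: [0.1, -0.1, 0.5]
grip_width: 0.0004
finger_force: 0.3
```

Request:
apply_moves(travel=[[0,-0.2,0],[-0.1,-0.6,0.2],[-0.2,-1.2,1.2],[-0.2,-2.0,2.2],[-0.1,-3.0,3.0],[0.2,-4.0,3.0],[0.4,-5.0,3.0],[0.6,-6.0,3.0]], delta_rot=[[0,0,0],[0,0,0],[0,0,0],[0,0,0],[0,0,0],[0,0,0],[0,0,0],[0,0,0]])

```text
t: 7.35
tool_pos: [0.5015, 0.0213, 0.3009]
orientation: [2.418, 2.002, 0.005]
force: [1.2, 0.7, 0.0]
grip_width: -0.0003
finger_force: 0.0
```

Run:
```python
from rig import bot
import cv2,numpy as np
a=bot.snapshot("side")["pixels"]; cv2.imwrite("pics/side3.png",a); b=bot.snapshot("top")["pixels"]; cv2.imwrite("pics/top3.png",b)
r=lambda i,f:cv2.resize(i,None,fx=f,fy=f,interpolation=cv2.INTER_CUBIC)
im=np.zeros((540,800,3),np.uint8); im[:300,:400]=r(a[130:190,205:285],5); im[:540,400:800]=r(b[155:245,130:210],6)[:,:400]; cv2.imwrite("pics/g3.png",im)
s=bot.read_state();print(s["tool_pos"],s["q"])
```

```text
[0.50199938 0.01784803 0.29997598] [ 0.01388304  0.16523158  1.60116404 -0.00199537  1.3729718   0.20960711]
```

View pics/g3.png

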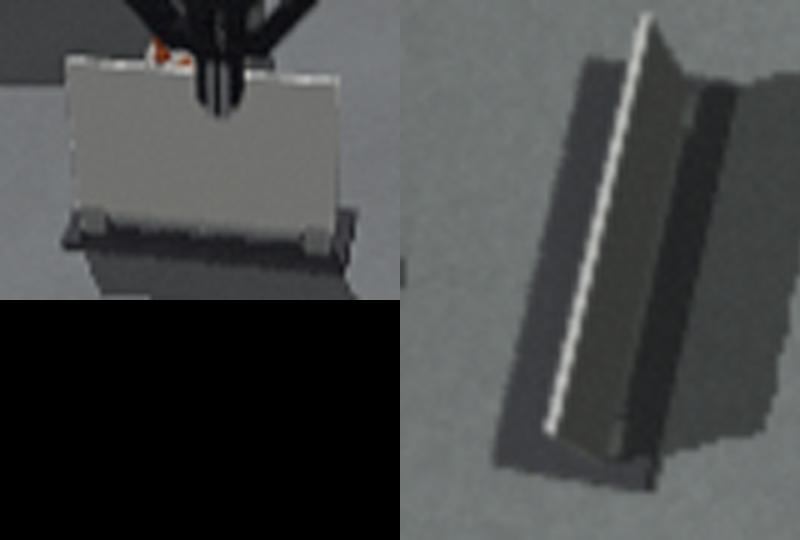

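The side crop has the edge from (66,60) to (340,77). The top view now has the edge from (648,13) to (549,432) and four foot corners, all clear of the arm. I'll fit the angle from those.

Run:
```python
from fit import *
sc=lambda c:np.array([205,130])+(np.array(c)+.5)/5-.5
tc=lambda c:np.array([130,155])+(np.array(c)-[400,0]+.5)/6-.5
def f(p):
    r=[]
    for x,s,t in((-.11,(66,60),(549,432)),(.11,(340,77),(648,13))):
        r+=[proj("side",E(p,p[3],x,0))-sc(s),proj("top",E(p,p[3],x,0))-tc(t)]
    for x,y,t in((.12,.065,(585,58)),(-.12,.065,(493,466)),(-.12,-.025,(655,491)),(.12,-.025,(738,85))): r.append(proj("top",W(p,x,y,.01))-tc(t))
    return np.ravel(r)
o=least_squares(f,[.486,.304,-.177,1.5]); print(o.x,np.sqrt(np.diag(np.linalg.inv(o.jac.T@o.jac)))); print(o.fun.reshape(-1,2))
m=[tri(sc(s),tc(t))[0] for s,t in(((66,60),(549,432)),((340,77),(648,13)))]; print(m,np.mean(m,0))
p=o.x; d=np.array([.4779,.2913])-p[:2]; print("tcp y'",np.dot(d,[-np.sin(p[2]),np.cos(p[2])]))
```

```text
[ 0.4859  0.3042 -0.1811  1.5534] [0.0012 0.0017 0.0107 0.0174]
[[ 0.0457 -0.5769]
 [ 0.4996  0.4482]
 [ 0.4656  0.2988]
 [-0.4583  0.114 ]
 [ 0.2298 -0.1671]
 [ 0.1725 -0.0201]
 [-0.5138  0.3716]
 [ 0.1544 -0.3931]]
[array([0.378 , 0.3236, 0.1686]), array([0.5924, 0.2798, 0.1748])] [0.4852 0.3017 0.1717]
tcp y' -0.014173863914257739
```

The TCP's offset of 14.2 mm matches the finger and panel half-thicknesses (11 + 3 mm), and the fit gives 1.553 rad, so the guard is upright. Next is the brush.

Request:
apply_moves(travel=[[0.1,-0.8,0.2],[0.2,-1.7,0.4],[0.3,-2.6,0.6],[0.4,-3.5,0.6],[0.4,-4.4,0.6],[0.4,-5.3,0.6],[0.4,-6.2,0.6],[0.4,-6.8,0.6]], delta_rot=[[0,0,-0.05],[0,0,-0.1],[0,0,-0.15],[0,0,-0.2],[0,0,-0.25],[0,0,-0.3],[0,0,-0.34],[0,0,-0.37]], jaw=85)

```text
t: 8.25
tool_pos: [0.5209, -0.319, 0.3289]
orientation: [-2.749, -1.52, -0.001]
force: [-0.4, -0.1, -0.1]
grip_width: 0.0853
finger_force: 0.0
```

Request:
apply_moves(travel=[[0,0,0],[0,0,0],[0,0,0],[0,0,0]], delta_rot=[[0,0,0],[0,0,0],[0,0,0],[0,0,0]])

```text
t: 8.65
tool_pos: [0.5213, -0.3153, 0.3299]
orientation: [2.746, 1.526, 0.001]
force: [0.0, 0.4, -0.4]
grip_width: 0.0851
finger_force: 0.0
```

Request:
apply_moves(travel=[[0.07,-0.16,0],[0.07,-0.16,-0.5],[0.07,-0.16,-1.0],[0.07,-0.16,-1.5],[0.07,-0.16,-2.0],[0.07,-0.16,-2.0],[0.07,-0.16,-2.0]], delta_rot=[[0,0,0],[0,0,0],[0,0,0],[0,0,0],[0,0,0],[0,0,0],[0,0,0]])

```text
t: 9.35
tool_pos: [0.525, -0.3249, 0.2301]
orientation: [2.747, 1.524, 0.0]
force: [1.1, -0.1, 1.1]
grip_width: 0.0852
finger_force: 0.0
```

Run:
```python
from rig import bot
import cv2,numpy as np
a=bot.snapshot("side")["pixels"]; s=bot.read_state();print(s["tool_pos"],s["q"])
cv2.imwrite("pics/b1.png",cv2.resize(a[215:315,195:315],None,fx=5,fy=5,interpolation=cv2.INTER_CUBIC))
```

```text
[ 0.52543665 -0.32515778  0.23104346] [-5.72766665e-01  3.86528478e-01  1.46334762e+00  3.58986944e-06
  1.28925463e+00 -1.51491876e-02]
```

View pics/b1.png

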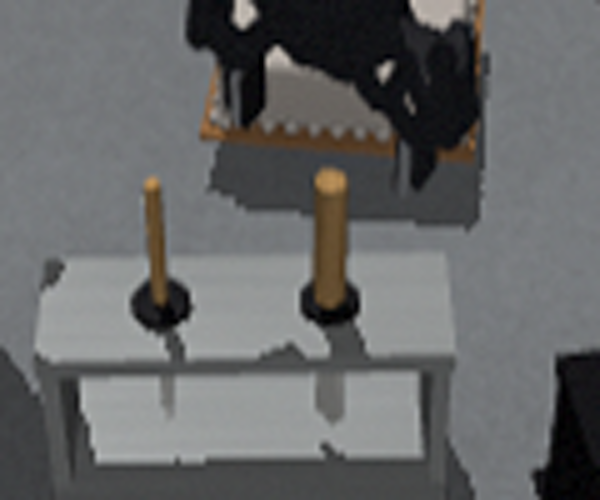

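The finger tips are at (245,125) and (420,190), and their midpoint lines up with the thick handle's top at (331,182), so the grasp is centred. I'll descend, close and lift.

Request:
apply_moves(travel=[[0,0.02,-0.4],[0,0.02,-0.8],[0,0.02,-1.15],[0,0.02,-1.36],[0,0.02,-1.36],[0,0.02,-1.36]], delta_rot=[[0,0,0],[0,0,0],[0,0,0],[0,0,0],[0,0,0],[0,0,0]])

```text
t: 10.0
tool_pos: [0.5253, -0.3243, 0.1629]
orientation: [2.746, 1.523, 0.002]
force: [-0.7, 0.1, 0.4]
grip_width: 0.0853
finger_force: 0.0
```

Request:
apply_moves(travel=[[0,0,0],[0,0,0],[0,0,0],[0,0,0],[0,0,0],[0,0,0],[0,0,0],[0,0,0]], delta_rot=[[0,0,0],[0,0,0],[0,0,0],[0,0,0],[0,0,0],[0,0,0],[0,0,0],[0,0,0]], jaw=0)

```text
t: 10.8
tool_pos: [0.5248, -0.3239, 0.1619]
orientation: [2.747, 1.523, 0.001]
force: [-0.0, -0.1, 1.9]
grip_width: 0.0165
finger_force: 58.4
```

Request:
apply_moves(travel=[[0,0,0],[0,0,0],[0,0,0.1],[0,0,0.2],[0,0,0.2]], delta_rot=[[0,0,0],[0,0,0],[0,0,0],[0,0,0],[0,0,0]])

```text
t: 11.3
tool_pos: [0.5248, -0.324, 0.1723]
orientation: [2.746, 1.523, 0.001]
force: [-0.2, 0.4, 0.3]
grip_width: 0.0167
finger_force: 58.4
```

Request:
apply_moves(travel=[[0,0,0.3],[0,0,0.7],[0,0,1.1],[0,0,1.6],[0,0,2.1],[0,0,2.6],[0,0,3.1],[0,0,3.4]], delta_rot=[[0,0,0],[0,0,0],[0,0,0],[0,0,0],[0,0,0],[0,0,0],[0,0,0],[0,0,0]])

```text
t: 12.1
tool_pos: [0.5248, -0.324, 0.3438]
orientation: [2.745, 1.523, 0.002]
force: [0.2, 0.2, -0.2]
grip_width: 0.0169
finger_force: 58.8
```

Request:
apply_moves(travel=[[0,0,0],[0,0,0],[0,0,0]], delta_rot=[[0,0,0],[0,0,0],[0,0,0]])

```text
t: 12.4
tool_pos: [0.5241, -0.3235, 0.34]
orientation: [-2.745, -1.523, 0.002]
force: [0.4, -0.4, -1.9]
grip_width: 0.0165
finger_force: 58.8
```

Run:
```python
from rig import bot
import cv2
a=bot.snapshot("side")["pixels"]; s=bot.read_state();print(s["tool_pos"],s["q"],s["grip_width"],s["force"])
cv2.imwrite("pics/side4.png",a); b=bot.snapshot("top")["pixels"];cv2.imwrite("pics/top4.png",b)
cv2.imwrite("pics/b2.png",cv2.resize(a[170:300,180:320],None,fx=4,fy=4,interpolation=cv2.INTER_CUBIC))
```

```text
[ 0.5241604  -0.3235604   0.34005735] [-5.71710979e-01  3.46140824e-01  1.25693146e+00  5.34960005e-06
  1.54126526e+00 -1.37027516e-02] 0.0167268083544513 [-0.59402487 -0.75802397 -0.30814358]
```

View pics/b2.png

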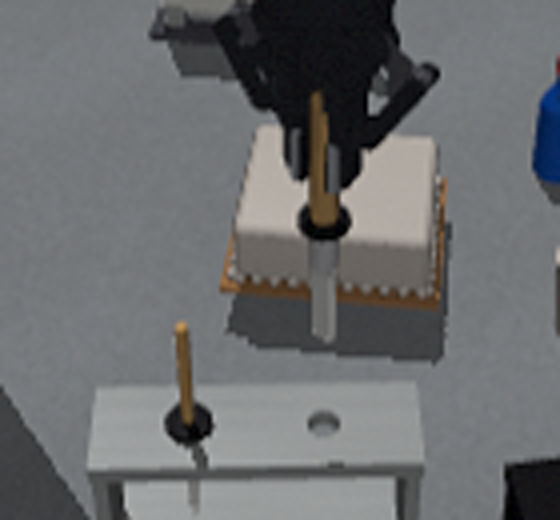

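The wide brush is out and held; its tip is at crop (325,336), and the slim brush is still in its hole. I'll check the tip against the model and refine the cake's middle.

Run:
```python
from h import *
np.set_printoptions(precision=4,suppress=True)
px=lambda c:np.array([180,170])+(np.array(c)+.5)/4-.5
print("tip meas",px((325,338)),"pred",proj("side",[.5241,-.3235,.208]),"collar meas",px((325,222)),"pred",proj("side",[.5241,-.3235,.306]))
t=np.mean([onz("top",ct(c),.095) for c in((343,38),(472,54),(456,188),(330,176))],0)
s=np.mean([onz("side",cs(c),.095) for c in((193,216),(327,223),(325,304),(178,295))],0); print("cake top/side",t,s)
```

```text
tip meas [260.875 254.125] pred [260.6727 253.5643] collar meas [260.875 225.125] pred [260.9595 224.7722]
cake top/side [ 0.5438 -0.0379  0.095 ] [ 0.5485 -0.0456  0.095 ]
```

Request:
apply_moves(travel=[[-0.1,0.5,0.2],[-0.3,1.2,0.3],[-0.5,1.9,0.3],[-0.7,2.6,0.3],[-0.9,3.4,0.3],[-1.1,4.2,0.3],[-1.3,5.0,0.3],[-1.4,5.7,0.3]], delta_rot=[[0,0,0.06],[0,0,0.12],[0,0,0.18],[0,0,0.24],[0,0,0.31],[0,0,0.37],[0,0,0.43],[0,0,0.49]])

```text
t: 13.3
tool_pos: [0.4533, -0.0371, 0.3562]
orientation: [-2.292, -2.147, 0.001]
force: [0.9, -0.4, -0.6]
grip_width: 0.0166
finger_force: 58.8
```

Request:
apply_moves(travel=[[0,0,0],[0,0,0],[0,0,0],[0,0,0],[0,0,0],[0,0,0],[0,0,0],[0,0,0]], delta_rot=[[0,0,0],[0,0,0],[-0.01,-0.13,0],[-0.02,-0.26,0],[-0.03,-0.39,0],[-0.04,-0.52,0],[-0.05,-0.65,0],[-0.055,-0.783,0]])

```text
t: 14.1
tool_pos: [0.4544, -0.0401, 0.3571]
orientation: [1.807, 1.685, 0.701]
force: [-0.8, 0.8, -0.4]
grip_width: 0.0164
finger_force: 58.9
```

Request:
apply_moves(travel=[[0,0,0],[0,0,0],[0,0,0]], delta_rot=[[0,0,0],[0,0,0],[0,0,0]])

```text
t: 14.4
tool_pos: [0.4565, -0.0396, 0.3588]
orientation: [1.81, 1.689, 0.699]
force: [-0.0, 0.5, -0.3]
grip_width: 0.0163
finger_force: 58.9
```

Run:
```python
from rig import bot
from h import *
s=bot.read_state();Z=R.from_rotvec(s["orientation"]).as_matrix()
print(s["t"],s["tool_pos"],s["q"],s["grip_width"]);print(Z, "tip",s["tool_pos"]+.132*Z[:,2])
```

```text
14.4 [ 0.45650584 -0.03956885  0.35876026] [-0.15039124 -0.28438322  2.09805825  0.10782285  0.54554954 -0.15082048] 0.016347179231207137
[[ 0.0694496   0.70471181  0.70608641]
 [ 0.9975836  -0.04769369 -0.05051998]
 [-0.00192616  0.70788882 -0.70632125]] tip [ 0.54970925 -0.04623749  0.26552585]
```

Request:
apply_moves(travel=[[-0.07,0.12,-0.3],[-0.07,0.12,-0.7],[-0.07,0.12,-1.1],[-0.07,0.12,-1.5],[-0.07,0.12,-1.8],[-0.07,0.12,-2.0],[-0.07,0.12,-2.0],[-0.07,0.12,-2.0]], delta_rot=[[0,0,0],[0,0,0],[0,0,0],[0,0,0],[0,0,0],[0,0,0],[0,0,0],[0,0,0]])

```text
t: 15.2
tool_pos: [0.4529, -0.033, 0.2578]
orientation: [1.809, 1.691, 0.699]
force: [0.1, 0.4, 0.1]
grip_width: 0.0163
finger_force: 58.9
```

Request:
apply_moves(travel=[[0,0,-0.15],[0,0,-0.3],[0,0,-0.45],[0,0,-0.6],[0,0,-0.75],[0,0,-0.8],[0,0,-0.8],[0,0,-0.8]], delta_rot=[[0,0,0],[0,0,0],[0,0,0],[0,0,0],[0,0,0],[0,0,0],[0,0,0],[0,0,0]])

```text
t: 16.0
tool_pos: [0.4512, -0.0329, 0.2166]
orientation: [1.81, 1.691, 0.698]
force: [0.2, 0.5, -1.2]
grip_width: 0.0165
finger_force: 58.9
```

Run:
```python
from rig import bot
from h import *
s=bot.read_state();Z=R.from_rotvec(s["orientation"]).as_matrix()
tip=s["tool_pos"]+.132*Z[:,2]
print(s["t"],s["tool_pos"],s["q"],s["grip_width"],s["force"]);print(Z[:,2], "tip",tip)
a=bot.snapshot("side")["pixels"];b=bot.snapshot("top")["pixels"];cv2.imwrite("pics/side5.png",a);cv2.imwrite("pics/top5.png",b)
r=lambda i:cv2.resize(i,None,fx=4,fy=4,interpolation=cv2.INTER_CUBIC)
cv2.imwrite("pics/f.png",np.vstack([np.hstack([r(a[130:260,200:300]),r(b[130:260,220:320])])]))
print("pred side",(proj("side",tip)-[200,130]+.5)*4,"top",(proj("top",tip)-[220,130]+.5)*4+[400,0])
```

```text
16.0 [ 0.45116109 -0.03286206  0.21660051] [-0.12571888 -0.13257926  2.3943043   0.38970103  0.10328355 -0.42927365] 0.016469888427028647 [ 0.24112933  0.45163612 -1.1994644 ]
[ 0.70511415 -0.04963565 -0.70735446] tip [ 0.54423616 -0.03941397  0.12322972]
pred side [256.43977746 313.34530618] top [618.25584086 182.74310729]
```

View pics/f.png

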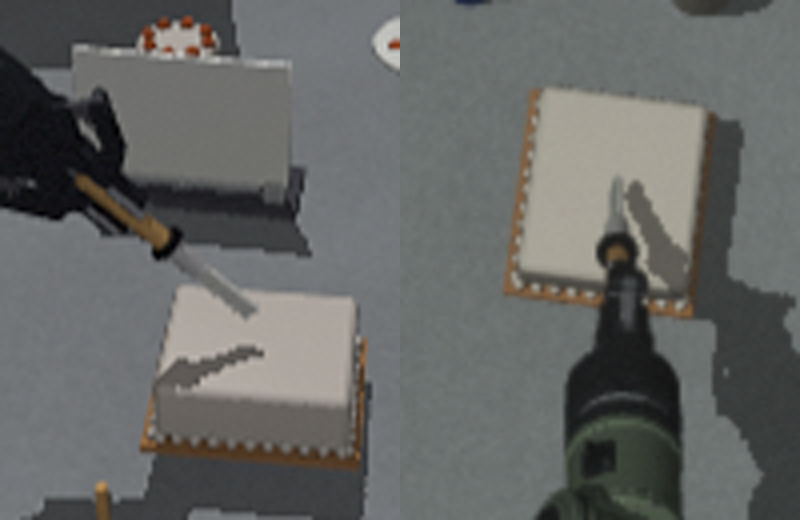

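The brush is held head down at a slant above the cake, with its tip at (250,313) in the side view and (617,178) in the top view. I'll triangulate the tip and collar as a check.

Run:
```python
from h import *
np.set_printoptions(precision=4,suppress=True)
s=lambda c:np.array([200,130])+(np.array(c)+.5)/4-.5
t=lambda c:np.array([220,130])+(np.array(c)-[400,0]+.5)/4-.5
a,ea=tri(s((249,313)),t((617,179))); b,eb=tri(s((168,243)),t((618,249)))
print(a,ea,b,eb,np.linalg.norm(b-a),"slant",np.degrees(np.arccos((b-a)[2]/np.linalg.norm(b-a))))
print("cake top",np.mean([onz("top",t(c),.095) for c in((538,88),(710,110),(691,285),(519,270))],0))
print("cake side",np.mean([onz("side",s(c),.095) for c in((175,286),(357,298),(353,406),(157,392))],0))
```

```text
[ 0.5429 -0.0393  0.1247] (np.float64(1.39419697051766), np.float64(1.1208920725611051)) [ 0.4751 -0.0342  0.1926] (np.float64(0.3811200083130447), np.float64(0.31667722348329896)) 0.0961578165377652 slant 45.047484264077546
cake top [ 0.547  -0.0385  0.095 ]
cake side [ 0.5479 -0.0447  0.095 ]
```

Slant is 45.0° and the tip is at 0.124 m. I'll nudge it 3 mm towards the cake's middle, let it settle and hand in.

Request:
apply_moves(travel=[[0.03,0,0.02],[0.06,-0.02,0.03],[0.06,-0.02,0.03],[0.06,-0.02,0.03],[0.06,-0.02,0.03],[0.06,-0.02,0.03]], delta_rot=[[0,0,0],[0,0,0],[0,0,0],[0,0,0],[0,0,0],[0,0,0]])

```text
t: 16.7
tool_pos: [0.454, -0.0338, 0.2181]
orientation: [1.81, 1.691, 0.698]
force: [-0.3, -0.2, -1.1]
grip_width: 0.0163
finger_force: 58.9
```

Run:
```python
from rig import bot
from h import *
s=bot.read_state();Z=R.from_rotvec(s["orientation"]).as_matrix()[:,2]
tip=s["tool_pos"]+.132*Z; print(tip,Z,abs(s["joint_vel"]).max(),s["finger_force"])
if abs(tip-[.5465,-.040,.125]).max()<.006 and s["finger_force"]>40: print(bot.job_done())
```

```text
[ 0.54708451 -0.040334    0.12468239] [ 0.70501639 -0.04949722 -0.7074616 ] 0.0010171336145372 58.93564224243164
the job is handed in; nothing more can be done
None
```

Job handed in at about 17 s: the guard stands upright (about 1.55 rad measured), and the wide brush is held steady, head down at 45°, its tip about 3 cm above the middle of the cake's top. The cake and the objects to leave alone were never touched.

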